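Proof-pull a pan handle on the bench pull tester

TASK

Take the pan handle that has the ring eye at its end, hang its eye over the upright post of the pull tester, and then, pulling only by the handle, draw the spring-loaded carriage out until its pointer stands in the gap between the two teeth of the index fork on its scale, without overshooting beyond the index. Finish still gripping the handle and holding the carriage there against its spring; leave the plain handle alone.

Things in the scene. Friction and masses are not known exactly. Their poses are not given: they have to be found in the camera images.
- test_handle: Sample: loose black pan handle lying flat, with a flat steel ring eye at one end, 0.1 to 0.2 kg, 213 mm long. Origin on its underside; +y runs lengthwise to the eye, z up. Black grip from y = -84 to 51 mm, up to 38 mm wide (along x), 24 mm tall: grip across x near the origin. Then a thin steel bracket with a lip up to z = 29 mm at y = 80, and the eye
- eye (a point): Centre of the ring eye, on test_handle at (0, 112, 5.5) mm. The ring is 5 mm thick (underside 3 mm above the handle's underside), 34 mm outside and 18 mm inside diameter, its hole vertical when the handle lies level. Same axes as test_handle
- carriage: Steel carriage of the pull tester. It slides out along its own -x axis (roughly towards the robot), 0 to 62 mm, against a return spring: 3 N at rest plus 0.15 N per mm (10 N at 45 mm). Origin on the worktop right under the post, z up. Top 60 mm above the worktop, 40 mm wide, reaching 16 mm in front of the post. Behind it the spring housing stands up to 74 mm; nothing is higher in front
- post_foot (a point): Foot of the upright steel post on the carriage, on its top face (60 mm above the worktop). The post is 12 mm in diameter and 26 mm tall with a tapered top. Axes as the carriage
- pointer_tip (a point): Tip of the thin (3 mm) pointer that sticks out of the carriage to its left (+y), 53 mm above the worktop; it moves with the carriage. Axes as the carriage
- notch (a point): Index: small dark steel fork fixed on the scale bar at the tester's left side, its distance differs from run to run. The point is the middle of the 10 mm gap between its two teeth, 55 mm above the worktop; axes parallel to the carriage's. At the start it lies 22 to 42 mm further along the carriage's -x than the pointer tip
- plain_handle: Another loose black pan handle, the same but without ring eye (168 x 38 x 29 mm), not to be moved; origin on its underside, its +y towards the steel bracket

How it is judged:
By the outcome, as a careful person would: the job done as asked, in the order asked, and still so for the second after the job is handed in, while the arm keeps its last pose, push and grip.
It also fails if it takes over 51 s, if anything falls off the work surface, if the arm or the gripper's body presses on something with over 40 N, if the wrist force passes 120 N, or if a joint passes its speed limit or range.

ROBOT

A 6-joint arm with a two-finger parallel gripper is mounted at the origin on a cart in front of the work surface, level with it; the furniture and walls round the work are solid. World frame = base frame: x ahead of the robot, y to its left, z up, the work surface at z = 0. Lengths are in m, angles in rad, forces in N, time in s.
With the tool pointing down it reaches from about 0.375 to 0.9 m from the base axis. Payload 3.1 kg.
Tool frame: the origin (TCP) lies on the centre line of the jaws, within the pads' length; the fingertips stand 22 mm ahead of it and the grasp point (between the pads) lies 3 mm ahead of it; x points along the fingers, z is the direction in which the jaws open and shut, and the axes are right-handed (so a half turn about x gives the same grasp; the last joint's range is limited). The gripper opens to 85 mm and grips with 20 to 120 N. Pads are 22 mm wide; open, the fingers measure 114 mm over their backs; the gripper's body (76 mm by 85 mm) begins 54 mm behind the grasp point. The pads swing forward as they close: fully open they stand 13 mm farther back than shut.
Start: joints at [-1.464, 0.527, 1.433, -0, 1.181, -0.178], TCP at [0.176, -0.6, 0.253] pointing down, gripper open.
Joint ranges: [-3.08, 3.08], [-0.75, 2.2], [0.22, 2.44], [-1.43, 4.57], [0, 2.65], [-2.85, 2.85]. Speed limits (rad/s): [2.79, 2.79, 3.14, 3.14, 3.14, 3.14].

INTERFACE

Orientations are given as a rotation vector (axis times angle).
In Python, from bench import arm gives the robot as it stands.
- The arm moves only by the tool apply_moves, never from a script. Its arguments are lists of equal length, an entry for each row: "dp": the shift along the tool's x, y, z in mm, a list of three; "delta_rot": the turn, a rotation vector about the tool's x, y, z in rad, a list of three; "claw": the opening, from 0 (shut) to 1 (fully open). In form: {"dp": [[tx, ty, tz], ...], "delta_rot": [[rx, ry, rz], ...], "claw": [claw, ...]}. A call has 1 to 8 rows; each row shifts and turns the pose as measured when the row begins, along the tool's axes as they then stand; what a row does not reach is not made up. A row lasts 1/12 s, in which the tool goes at most 41.7 mm and 7.16 degrees, less where a joint would pass 70% of its speed; a pose out of reach is approached as far as the arm can. A call with a gripper value outside its range is refused whole. The fingers move at their own pace and stop on an object; "grip_force" is the grip in N (left out, the last holds). Time passes only in rows, so rows that do not move let the fingers close. It gives the time, the measured TCP pose, the force and the opening at its end, in the units of the state.
- arm.get_state(): the state, without advancing time (a new reading comes with each control period).
- arm.snapshot(name): name is "scene" or "top" or "wrist"; returns (picture, depth): 400x640x3 uint8, red, green, blue; 400x640 float32, m along the optical axis (not along the pixel's ray), 0 where there is no reading.
- arm.camera_model(name): a dict with "K" (3x3 intrinsics, pixels), "rvec" (rotation vector, rad) and "tvec" (3), from world to camera coordinates, as OpenCV has them; the wrist camera has in their place "T_tool_cam" (4x4, takes a point from camera to tool coordinates, whose origin is the TCP and whose axes are the tool frame's). Camera axes: x right, y down, z forward; pixel columns grow to the right and rows downward; lengths in m; the calibration is good to about 2 mm. A picture is of the moment at which its call begins: read the wrist's pose just before it. camera_model takes no time and is no camera call.
- arm.hand_in(): hands the job in, once; it reports no verdict.
Trained networks look in the newest picture that a camera, given by its name, has taken for a name from the list of things; names that differ only in an ending like _2 or _b are one class to them, and where a whole thing is asked for, a point or a joint stands for the part that bears it (a point fixed in the world has none). Each returns a list of dicts, best first, with "conf" (0 to 1); they miss things now and then, are a little off and sometimes report something else, mostly with a low value. They report only what shows in the picture. A call takes as long as a camera call.
- arm.find_in(camera, label): "pixel" ([row, column] in pixels, amid what is visible of it).
- arm.spot_point(camera, label): "pixel" ([row, column] in pixels: a listed point, or the origin of a listed thing).
The state is a dict: "time_s": time; "q": joint angles; "qvel": joint speeds; "joint_torque": joint torques, N m; "tcp_pos": TCP position; "tcp_rot": TCP orientation; "ft_force": force on the tool from outside, world axes, zero at the start; "torque": the same for the moment, N m; "finger_gap": finger opening in m.
Only numpy, scipy, OpenCV 4.12 (cv2) and the standard library are available. Lean on these libraries where they do the work, as an engineer would, in place of code of your own. Each camera call takes 0.05 s, during which the arm holds its last target.

## Working session

There is one attempt and no reset: what is moved stays moved. The work goes in short steps, Python scripts to look and compute and a tool call to move; the robot and the scene stay as the last step left them, time stands still between calls to the robot, and variables do not carry over. Pictures are saved under pics/ and viewed, and the job is handed in when it is done.

Besides the shell and the picture viewer there is one more tool, called by a JSON object that holds its "op" and its "data", one argument or row to a line. apply_moves: Moves the arm, as the interface text tells. Its arguments: {"type":"object","properties":{"dp":{"type":"array"},"delta_rot":{"type":"array"},"claw":{"type":"array"},"grip_force":{"type":"number"}},"required":["dp","delta_rot","claw"]}

```bash
mkdir -p pics; ls; cat > h.py <<'E'
import numpy as np, cv2
from scipy.spatial.transform import Rotation as R
from bench import arm
def snap(cam,fn):
    s=arm.get_state(); im,d=arm.snapshot(cam)
    cv2.imwrite('pics/'+fn+'.png',im[:,:,::-1]); np.save('pics/'+fn+'.npy',d)
    return s,im,d
def world_T_cam(cam,s=None):
    m=arm.camera_model(cam); K=np.array(m['K'],float)
    T=np.eye(4)
    if 'rvec' in m:
        r=R.from_rotvec(np.ravel(m['rvec'])).as_matrix(); t=np.ravel(m['tvec'])
        T[:3,:3]=r.T; T[:3,3]=-r.T@t
    else:
        W=np.eye(4);W[:3,:3]=R.from_rotvec(s['tcp_rot']).as_matrix();W[:3,3]=s['tcp_pos']
        T=W@np.array(m['T_tool_cam'])
    return K,T
def at_z(cam,px,z,s=None):
    K,T=world_T_cam(cam,s)
    d=T[:3,:3]@np.linalg.solve(K,[px[1],px[0],1.]); o=T[:3,3]
    return o+d*(z-o[2])/d[2]
def at_d(cam,px,d,s=None):
    K,T=world_T_cam(cam,s)
    return T[:3,:3]@(np.linalg.solve(K,[px[1],px[0],1.])*d)+T[:3,3]
def proj(cam,p,s=None):
    K,T=world_T_cam(cam,s)
    c=T[:3,:3].T@(np.array(p)-T[:3,3]); u=K@c
    return u[1]/u[2],u[0]/u[2]
E
python3 - <<'E'
from h import *
s=arm.get_state(); print(s)
Z={'test_handle':.0,'eye':.0055,'carriage':0,'post_foot':.06,'pointer_tip':.053,'notch':.055,'plain_handle':0}
for cam in ['scene','top']:
    _,im,d=snap(cam,cam+'0')
    K,T=world_T_cam(cam);print(cam,K[0,0],T.round(3).tolist())
    for l in Z:
        for r in arm.spot_point(cam,l)[:2]:
            print(cam,l,round(r['conf'],2),np.round(r['pixel'],1),at_z(cam,r['pixel'],Z[l]).round(4))
print(arm.get_state()['time_s'])
E
```

```text
pics
{'time_s': 0.0, 'q': array([-1.46453068e+00,  5.28507836e-01,  1.43389457e+00,  1.76297864e-05,
        1.18141450e+00, -1.78511168e-01]), 'qvel': array([-5.99689183e-04, -1.96391370e-04, -7.40653768e-04, -7.65568729e-04,
       -3.69108879e-04, -1.47910990e-05]), 'joint_torque': array([-4.68379221e-04, -4.42357349e+01, -1.78024077e+01, -2.49150871e-04,
        8.41291447e-03,  8.36382750e-07]), 'tcp_pos': array([ 0.17554338, -0.59914411,  0.25231043]), 'tcp_rot': array([ 0.99848946,  1.33210375, -0.99576276]), 'ft_force': array([0.05996808, 0.21908912, 0.58767982]), 'torque': array([-0.06385531, -0.00225512,  0.07753696]), 'finger_gap': 0.08544537140673576}
scene 492.36004438071063 [[-0.952, -0.247, 0.182, 0.317], [-0.307, 0.743, -0.595, 0.668], [0.012, -0.622, -0.783, 1.119], [0.0, 0.0, 0.0, 1.0]]
scene test_handle 0.72 [157.8 349.8] [ 0.5161 -0.3644  0.    ]
scene eye 0.57 [148.3 319.4] [ 0.6162 -0.3682  0.0055]
scene carriage 0.96 [263.  265.4] [0.6273 0.0686 0.    ]
scene post_foot 0.75 [251.7 261.7] [0.6315 0.073  0.06  ]
scene pointer_tip 0.71 [276.3 249.1] [0.6368 0.1444 0.053 ]
scene notch 0.61 [272.6 260.8] [0.6129 0.1269 0.055 ]
scene notch 0.25 [276.7 252. ] [0.629  0.1442 0.055 ]
scene plain_handle 0.65 [195.9 338.5] [ 0.5076 -0.208   0.    ]
top 379.7179383101727 [[0.006, -0.998, 0.059, 0.5], [-1.0, -0.007, -0.012, -0.093], [0.012, -0.059, -0.998, 1.124], [0.0, 0.0, 0.0, 1.0]]
top test_handle 0.76 [218.7 408.8] [ 0.5187 -0.371   0.    ]
top test_handle 0.56 [178.5 409.4] [ 0.6386 -0.3738  0.    ]
top eye 0.93 [180.3 408.2] [ 0.6325 -0.3688  0.0055]
top carriage 0.58 [182.4 259.6] [0.6236 0.0724 0.    ]
top post_foot 0.77 [178.6 254.7] [0.6276 0.0775 0.06  ]
top pointer_tip 0.65 [172.7 236.3] [0.6449 0.1308 0.053 ]
top notch 0.5 [187.5 231.2] [0.6025 0.144  0.055 ]
top plain_handle 0.59 [222.3 352.9] [ 0.507 -0.205  0.   ]
0.8
```

View pics/scene0.png

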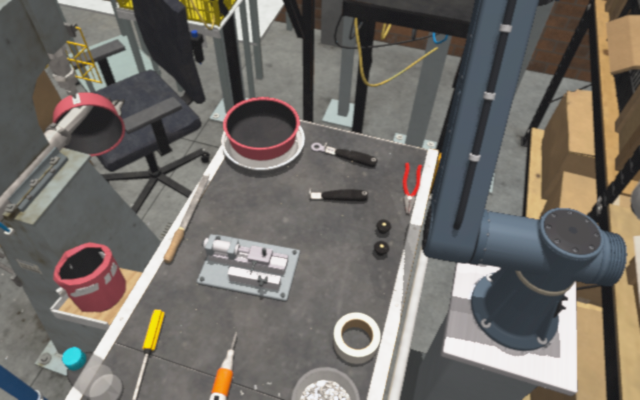

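View pics/top0.png

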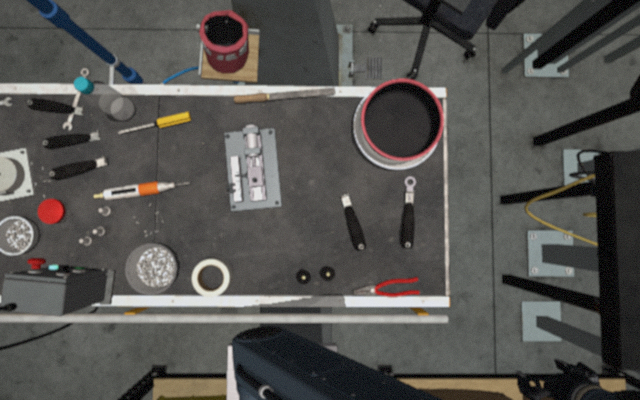

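```bash
python3 - <<'E'
import cv2
a=cv2.imread('pics/top0.png');cv2.imwrite('pics/t0a.png',cv2.resize(a[130:250,190:310],None,fx=5,fy=5,interpolation=2))
cv2.imwrite('pics/t0b.png',cv2.resize(a[150:280,320:440],None,fx=4,fy=4,interpolation=2))
a=cv2.imread('pics/scene0.png');cv2.imwrite('pics/s0a.png',cv2.resize(a[220:320,200:320],None,fx=6,fy=6,interpolation=2))
E
```

```text
(no output)
```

View pics/t0a.png

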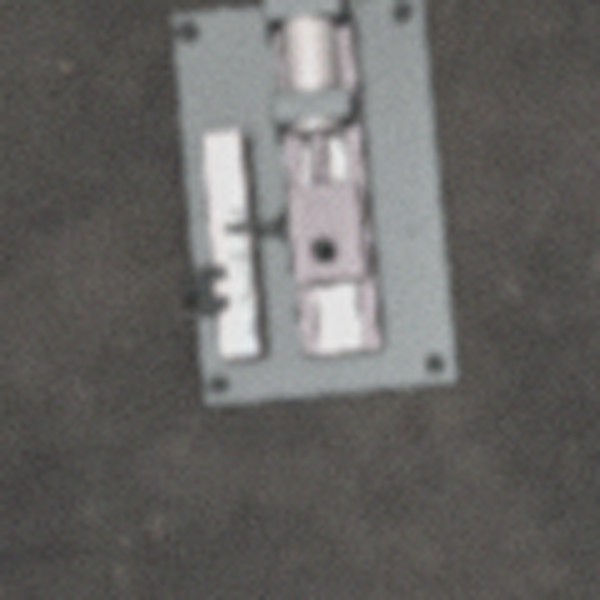

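View pics/t0b.png

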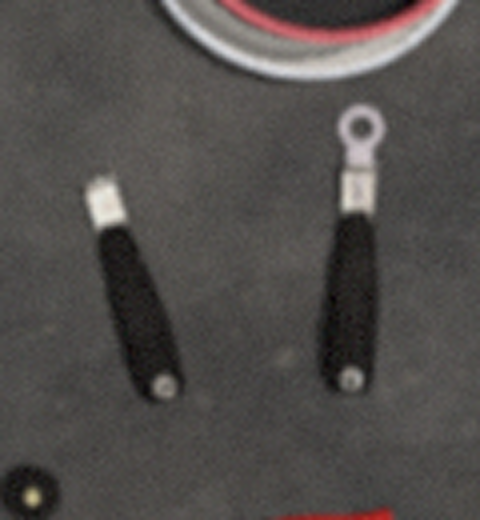

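View pics/s0a.png

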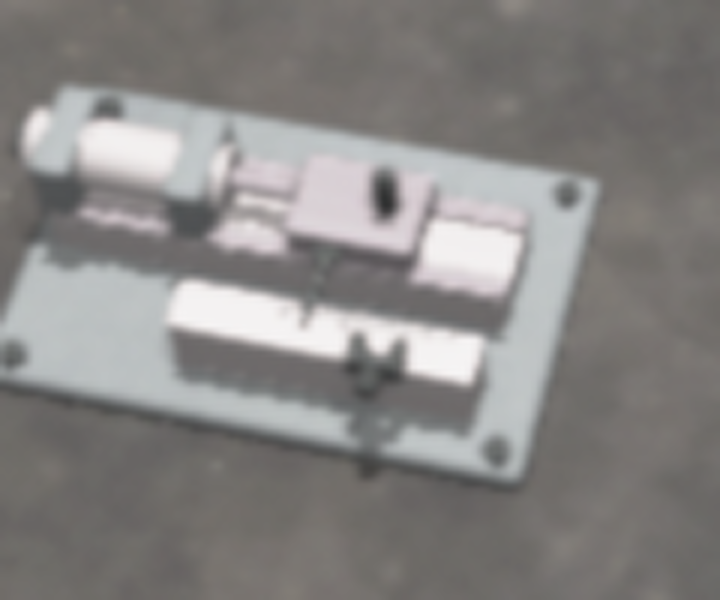

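Both views show the ring-eye handle at right (top view: eye at row 180, col 408; butt at row 244, col 407). The tester is yawed a few degrees, with its post at (180, 254), the pointer at (176, 237) and the fork near (187, 232). I'll move above the handle and refine with the wrist camera.

```bash
cat >> h.py <<'E'
def Rdown(phi):
    # tool x down, tool z (jaw) horizontal at world angle phi
    x=np.array([0,0,-1.]); z=np.array([np.cos(phi),np.sin(phi),0]); y=np.cross(z,x)
    return np.stack([x,y,z],1)
def plan(p,Rt,n=None,vmax=35,s=None,wmax=0.115):
    s=s or arm.get_state()
    p0=np.array(s['tcp_pos']);R0=R.from_rotvec(s['tcp_rot']);Rt=R.from_matrix(Rt)
    rv=(R0.inv()*Rt).as_rotvec()
    if n is None: n=int(np.ceil(max(np.linalg.norm(p-p0)*1000/vmax,np.linalg.norm(rv)/wmax,1)))
    dps=[];
    for i in range(n):
        Ri=R0*R.from_rotvec(rv*i/n)
        dps.append(Ri.inv().apply((p-p0)*1000/n).round(1).tolist())
    print(n,'rows; dp',dps,'\nrot each',(rv/n).round(4).tolist(),'total',rv.round(3), 'dist mm',((p-p0)*1000).round(1))
E
python3 - <<'E'
from h import *
s=arm.get_state();print(R.from_rotvec(s['tcp_rot']).as_matrix().round(3).tolist())
m=arm.camera_model('wrist');print(np.array(m['T_tool_cam']).round(3).tolist(),np.array(m['K'])[0,0])
# handle yaw
a=at_z('top',[244.5,407.5],.02);b=at_z('top',[180.3,408.2],.0055);print(a,b)
plan(np.array([.50,-.37,.22]),Rdown(np.pi/2))
E
```

```text
[[0.0, 0.96, 0.281], [-0.0, 0.281, -0.96], [-1.0, -0.0, 0.0]]
[[0.001, -0.268, 0.964, -0.12], [0.0, -0.964, -0.268, 0.068], [1.0, 0.001, -0.001, -0.002], [0.0, 0.0, 0.0, 1.0]] 345.5933296599985
[ 0.44351979 -0.36170899  0.02      ] [ 0.63252313 -0.36878403  0.0055    ]
25 rows; dp [[1.3, 15.0, -5.2], [1.3, 15.5, -3.4], [1.3, 15.8, -1.6], [1.3, 15.9, 0.2], [1.3, 15.8, 2.0], [1.3, 15.4, 3.8], [1.3, 14.9, 5.5], [1.3, 14.2, 7.2], [1.3, 13.3, 8.7], [1.3, 12.2, 10.2], [1.3, 11.0, 11.5], [1.3, 9.6, 12.7], [1.3, 8.1, 13.7], [1.3, 6.4, 14.5], [1.3, 4.7, 15.2], [1.3, 3.0, 15.6], [1.3, 1.2, 15.9], [1.3, -0.6, 15.9], [1.3, -2.4, 15.7], [1.3, -4.2, 15.3], [1.3, -5.9, 14.7], [1.3, -7.6, 14.0], [1.3, -9.1, 13.0], [1.3, -10.6, 11.9], [1.3, -11.8, 10.6]] 
rot each [-0.1143, 0.0, 0.0] total [-2.857  0.     0.   ] dist mm [324.4 229.8 -33.4]
```

```bash
python3 - <<'E'
from h import *
plan(np.array([.50,-.37,.24]),Rdown(-np.pi/2-.03))
E
```

```text
12 rows; dp [[1.1, 31.3, -10.8], [1.1, 31.0, -11.6], [1.1, 30.7, -12.4], [1.1, 30.4, -13.2], [1.1, 30.0, -14.0], [1.1, 29.6, -14.8], [1.1, 29.2, -15.6], [1.1, 28.8, -16.3], [1.1, 28.4, -17.1], [1.1, 27.9, -17.8], [1.1, 27.5, -18.5], [1.1, 27.0, -19.3]] 
rot each [0.0262, 0.0, -0.0] total [ 0.315  0.    -0.   ] dist mm [324.4 229.8 -13.4]
```

{"op": "apply_moves", "data": {
  "dp": [
    [1,31,-11],
    [1,31,-12],
    [1,31,-12],
    [1,30,-13],
    [1,30,-14],
    [1,30,-15],
    [1,29,-16],
    [1,29,-16]
  ],
  "delta_rot": [
    [0.026,0,0],
    [0.026,0,0],
    [0.026,0,0],
    [0.026,0,0],
    [0.026,0,0],
    [0.026,0,0],
    [0.026,0,0],
    [0.026,0,0]
  ],
  "claw": [1,1,1,1,1,1,1,1]
}}

```text
time_s: 1.47
tcp_pos: [0.3945, -0.4494, 0.2448]
tcp_rot: [1.164, 1.229, -1.175]
ft_force: [0.5, -0.6, 0.1]
finger_gap: 0.0854
```

{"op": "apply_moves", "data": {
  "dp": [
    [1,28,-17],
    [1,28,-18],
    [1,28,-18],
    [1,27,-19],
    [0,0,0]
  ],
  "delta_rot": [
    [0.026,0,0],
    [0.026,0,0],
    [0.026,0,0],
    [0.026,0,0],
    [0,0,0]
  ],
  "claw": [1,1,1,1,1]
}}

```text
time_s: 1.88
tcp_pos: [0.5144, -0.3678, 0.2405]
tcp_rot: [1.244, 1.176, -1.249]
ft_force: [0.1, 0.2, 0.5]
finger_gap: 0.0854
```

```bash
python3 - <<'E'
from h import *
s,im,d=snap('wrist','w1');print(s['time_s'],s['tcp_pos'],s['q'].round(2))
for l,z in [('test_handle',0),('eye',.0055)]:
    for r in arm.spot_point('wrist',l)[:2]:
        print(l,round(r['conf'],2),np.round(r['pixel'],1),at_z('wrist',r['pixel'],z,s).round(4))
E
```

```text
1.8833 [ 0.51439222 -0.3678424   0.24046784] [-0.8   0.55  1.43 -0.    1.15  0.83]
test_handle 0.79 [166.7 310.9] [ 0.5217 -0.3638  0.    ]
eye 0.96 [ 57.1 316.1] [ 0.6278 -0.3747  0.0055]
```

View pics/w1.png

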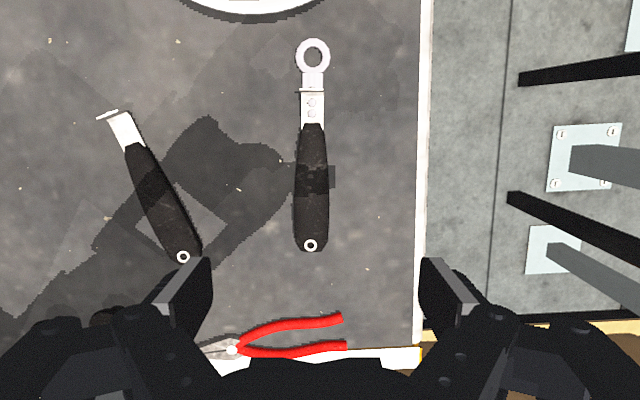

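The wrist view is clear: ring centre at (57, 312), butt rivet at (245, 310), and a straight handle.

```bash
python3 - <<'E'
from h import *
s=arm.get_state()
d=np.load('pics/w1.npy')
e=at_z('wrist',[57,312.5],.0055,s); 
for px in [(245,310),(180,311),(150,312),(57,301),(75,312)]:
    print(px,at_d('wrist',px,d[px],s).round(4))
b=at_z('wrist',[245,310],.022,s)
print(e,b); v=(e-b)[:2]; yaw=np.arctan2(v[1],v[0]);u=v/np.linalg.norm(v);print(np.degrees(yaw),np.linalg.norm(v))
o=e[:2]-.112*u;print(o)
plan(np.array([o[0],o[1],.09]),Rdown(-np.pi/2+yaw),vmax=38)
E
```

```text
(245, 310) [ 0.4368 -0.3624  0.0218]
(180, 311) [ 0.507  -0.3675  0.024 ]
(150, 312) [ 0.5362 -0.3702  0.0213]
(57, 301) [ 0.6231 -0.3647  0.0066]
(75, 312) [ 0.6064 -0.3742  0.007 ]
[ 0.62261817 -0.37566121  0.0055    ] [ 0.43692525 -0.36239168  0.022     ]
-4.087381302501172 0.18616643920146494
[ 0.51090304 -0.3676781 ]
4 rows; dp [[37.6, 0.2, -1.3], [37.6, 0.2, -1.2], [37.6, 0.2, -1.2], [37.6, 0.2, -1.1]] 
rot each [0.004, 0.0023, 0.0001] total [0.016 0.009 0.   ] dist mm [   1.1    3.8 -150.4]
```

```bash
python3 - <<'E'
from h import *
s,im,d=snap('wrist','w2');print(s['tcp_pos'],s['qvel'].round(3))
r=arm.spot_point('wrist','eye')[0]['pixel'];print(r)
s2=arm.get_state();print(s2['tcp_pos'])
g=cv2.cvtColor(im,cv2.COLOR_RGB2GRAY)
cv2.imwrite('pics/w2c.png',cv2.resize(im[20:260,250:370,::-1],None,fx=2.5,fy=2.5))
E
```

```text
[ 0.50982635 -0.3715255   0.24044457] [-0.036 -0.006  0.008 -0.001  0.     0.001]
[51.8, 311.1]
[ 0.50887256 -0.37256312  0.24055534]
```

View pics/w2c.png

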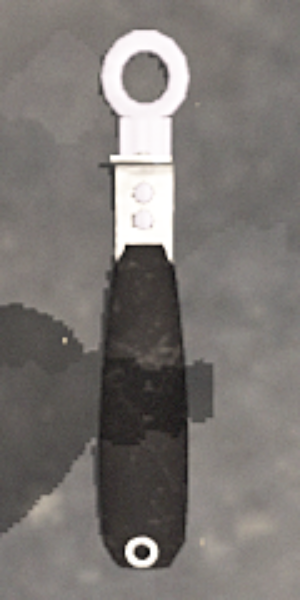

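Crop: ring hole centre at (49, 308), rivet at (240, 307).

```bash
python3 - <<'E'
from h import *
s=dict(arm.get_state()); s['tcp_pos']=np.array([ 0.50982635,-0.3715255,0.24044457])
e=at_z('wrist',[49.4,308],.0055,s);b=at_z('wrist',[240.4,306.8],.022,s)
print(e,b); v=(e-b)[:2]; yaw=np.arctan2(v[1],v[0]);u=v/np.linalg.norm(v);print(np.degrees(yaw),np.linalg.norm(v))
o=e[:2]-.112*u;print(o)
plan(np.array([o[0],o[1],.10]),Rdown(-np.pi/2+yaw),vmax=38)
E
```

```text
[ 0.62957045 -0.37206088  0.0055    ] [ 0.44235875 -0.35913842  0.022     ]
-3.9486300745267306 0.18765716180959227
[ 0.51783632 -0.36434833]
4 rows; dp [[35.1, 2.1, -2.5], [35.1, 2.1, -2.4], [35.1, 2.1, -2.4], [35.1, 2.1, -2.3]] 
rot each [0.0027, 0.0023, 0.0001] total [0.011 0.009 0.   ] dist mm [   9.     8.2 -140.6]
```

{"op": "apply_moves", "data": {
  "dp": [
    [35,2,-2.5],
    [35,2,-2.5],
    [35,2,-2.5],
    [35,2,-2.5],
    [0,0,0],
    [0,0,0],
    [0,0,0]
  ],
  "delta_rot": [
    [0.003,0.002,0],
    [0.003,0.002,0],
    [0.003,0.002,0],
    [0.003,0.002,0],
    [0,0,0],
    [0,0,0],
    [0,0,0]
  ],
  "claw": [1,1,1,1,1,1,1]
}}

```text
time_s: 2.72
tcp_pos: [0.5125, -0.3766, 0.1016]
tcp_rot: [1.267, 1.156, -1.272]
ft_force: [-0.8, 0.5, 0.4]
finger_gap: 0.0854
```

```bash
python3 - <<'E'
from h import *
s=arm.get_state();print(s['tcp_pos'],s['qvel'].round(3))
plan(np.array([.5178,-.3643,.026]),Rdown(-np.pi/2-.069),vmax=20)
E
```

```text
[ 0.51251301 -0.37662525  0.10157103] [-0.021 -0.022 -0.024 -0.002  0.007 -0.005]
4 rows; dp [[18.9, 0.9, -3.4], [18.9, 1.0, -3.3], [18.9, 1.0, -3.3], [18.9, 1.1, -3.2]] 
rot each [-0.0042, 0.0024, -0.0016] total [-0.017  0.01  -0.006] dist mm [  5.3  12.3 -75.6]
```

{"op": "apply_moves", "data": {
  "dp": [
    [0,2,-6],
    [0,2,-6],
    [0,1,0],
    [0,0,0],
    [0,0,0]
  ],
  "delta_rot": [
    [-0.008,0.005,-0.003],
    [-0.008,0.005,-0.003],
    [0,0,0],
    [0,0,0],
    [0,0,0]
  ],
  "claw": [1,1,1,1,1]
}}

```text
time_s: 3.13
tcp_pos: [0.5217, -0.3687, 0.1112]
tcp_rot: [1.258, 1.16, -1.257]
ft_force: [0.6, -0.2, 0.2]
finger_gap: 0.0853
```

```bash
python3 - <<'E'
from h import *
s=arm.get_state();print(s['tcp_pos'],s['qvel'].round(3))
plan(np.array([.5178,-.3643,.026]),Rdown(-np.pi/2-.069),vmax=20)
E
```

```text
[ 0.52167329 -0.36868077  0.11115732] [ 0.006 -0.022 -0.012 -0.002  0.001 -0.001]
5 rows; dp [[17.0, -1.0, -1.0], [17.0, -1.0, -0.9], [17.0, -1.0, -0.9], [17.0, -0.9, -0.9], [17.0, -0.9, -0.9]] 
rot each [-0.0002, 0.0019, -0.0023] total [-0.001  0.009 -0.012] dist mm [ -3.9   4.4 -85.2]
```

{"op": "apply_moves", "data": {
  "dp": [
    [16,-1,-1.5],
    [16,-1,-1.5],
    [14,-1,-1],
    [10,0,0],
    [0,0,0],
    [0,0,0]
  ],
  "delta_rot": [
    [0,0.002,-0.002],
    [0,0.002,-0.002],
    [0,0.002,-0.002],
    [0,0.002,-0.002],
    [0,0,0],
    [0,0,0]
  ],
  "claw": [1,1,1,1,1,1]
}}

```text
time_s: 3.63
tcp_pos: [0.5229, -0.3668, 0.0576]
tcp_rot: [1.258, 1.162, -1.255]
ft_force: [0.1, 0.4, -0.2]
finger_gap: 0.0854
```

```bash
python3 - <<'E'
from h import *
s=arm.get_state();print(s['tcp_pos'],s['qvel'].round(3))
plan(np.array([.5178,-.3643,.026]),Rdown(-np.pi/2-.069),vmax=20)
E
```

```text
[ 0.52288606 -0.3667887   0.05758187] [-0.     0.021  0.004 -0.001 -0.005  0.   ]
2 rows; dp [[15.8, -2.8, -1.2], [15.8, -2.7, -1.1]] 
rot each [0.0007, 0.0041, -0.0056] total [ 0.001  0.008 -0.011] dist mm [ -5.1   2.5 -31.6]
```

{"op": "apply_moves", "data": {
  "dp": [
    [12,-2,-1],
    [10,-2,-1],
    [7,-1,0],
    [0,0,0],
    [0,0,0]
  ],
  "delta_rot": [
    [0,0.004,-0.005],
    [0,0.004,-0.005],
    [0,0,0],
    [0,0,0],
    [0,0,0]
  ],
  "claw": [1,1,1,1,1]
}}

```text
time_s: 4.05
tcp_pos: [0.5183, -0.3652, 0.0263]
tcp_rot: [1.259, 1.175, -1.258]
ft_force: [0.8, 0.1, 0.1]
finger_gap: 0.0855
```

```bash
python3 - <<'E'
from h import *
s=arm.get_state();print(s['tcp_pos'],s['qvel'].round(3))
plan(np.array([.5178,-.3643,.026]),Rdown(-np.pi/2-.069),vmax=20)
E
```

```text
[ 0.51831311 -0.36516317  0.02634231] [-0.003  0.019  0.011  0.    -0.003  0.   ]
1 rows; dp [[0.3, -0.6, -0.8]] 
rot each [0.0012, 0.0005, -0.0015] total [ 0.001  0.    -0.001] dist mm [-0.5  0.9 -0.3]
```

{"op": "apply_moves", "data": {
  "dp": [
    [-1,0,0],
    [0,0,0],
    [0,0,0],
    [0,0,0],
    [0,0,0],
    [0,0,0],
    [0,0,0],
    [0,0,0]
  ],
  "delta_rot": [
    [0,0,0],
    [0,0,0],
    [0,0,0],
    [0,0,0],
    [0,0,0],
    [0,0,0],
    [0,0,0],
    [0,0,0]
  ],
  "claw": [0,0,0,0,0,0,0,0],
  "grip_force": 80
}}

```text
time_s: 4.72
tcp_pos: [0.5188, -0.3659, 0.0292]
tcp_rot: [1.258, 1.172, -1.258]
ft_force: [0.2, 0.5, -0.9]
finger_gap: 0.0298
```

```bash
python3 - <<'E'
from h import *
s,im,d=snap('wrist','w3');print(s['time_s'],s['tcp_pos'],s['qvel'].round(3),s['ft_force'],s['finger_gap'])
print(arm.spot_point('wrist','eye'))
E
```

```text
4.7167 [ 0.51883802 -0.36590477  0.02917974] [-0.     0.001  0.002  0.001  0.001 -0.001] [ 0.1682158   0.4993603  -0.91742998] 0.029789770357815302
[]
```

View pics/w3.png

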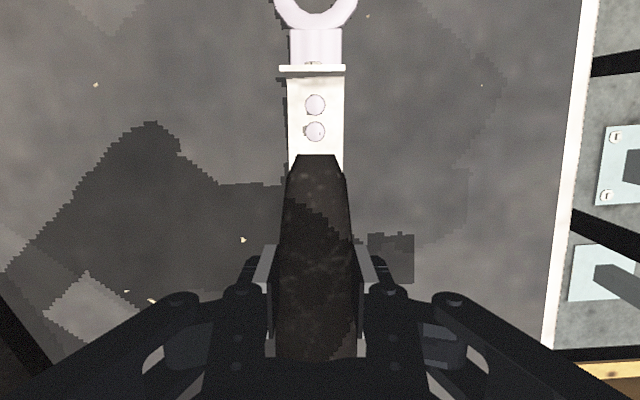

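Gripped: gap 29.8 mm, handle straight in the jaws, lip at (68, 312), ring cut by the top edge (hole centre at about row 2, col 316).

```bash
python3 - <<'E'
from h import *
s=arm.get_state();print(s['tcp_pos'])
d=np.load('pics/w3.npy')
M=R.from_rotvec(s['tcp_rot']).as_matrix()
tl=lambda p:(M.T@(p-s['tcp_pos'])*1000).round(1)
for px in [(67,312),(104,315),(132,315),(45,315),(18,340)]:
    p=at_d('wrist',px,d[px],s);print(px,p.round(4),tl(p))
print('lip@29',tl(at_z('wrist',(67,312),.029,s)))
print('eye',tl(at_z('wrist',(2,316),.0055,s)))
print('edges ring outer row18?',tl(at_z('wrist',(10,274),.008,s)),tl(at_z('wrist',(10,358),.008,s)))
plan(s['tcp_pos']+[0,0,.13],Rdown(-np.pi/2-.069),vmax=30)
E
```

```text
[ 0.51877808 -0.36581036  0.02903761]
(67, 312) [ 0.5986 -0.3686  0.0281] [ 1.1 79.8 -2.6]
(104, 315) [ 0.587  -0.3688  0.0133] [16.  68.2 -1.6]
(132, 315) [ 0.5766 -0.3681  0.014 ] [15.2 57.8 -1.6]
(45, 315) [ 0.6084 -0.3703  0.0083] [21.  89.6 -1.6]
(18, 340) [ 0.6169 -0.3801  0.0086] [20.7 98.8  7.6]
lip@29 [ 0.3 79.7 -2.6]
eye [ 23.8 104.9  -1.3]
edges ring outer row18? [ 21.3 101.6 -16.8] [ 21.4 101.6  14.2]
5 rows; dp [[-26.0, 0.1, 0.1], [-26.0, 0.1, 0.0], [-26.0, 0.0, 0.0], [-26.0, 0.0, 0.0], [-26.0, 0.0, 0.0]] 
rot each [0.0003, 0.0004, -0.0006] total [ 0.001  0.002 -0.003] dist mm [  0.   0. 130.]
```

```bash
python3 - <<'E'
from h import *
s=arm.get_state()
plan(np.array([.50,-.03,.27]),Rdown(-np.pi/2+.09),vmax=28)
E
```

```text
15 rows; dp [[-16.1, -2.7, -22.2], [-16.1, -2.5, -22.2], [-16.1, -2.3, -22.3], [-16.1, -2.0, -22.3], [-16.1, -1.8, -22.3], [-16.1, -1.6, -22.3], [-16.1, -1.3, -22.4], [-16.1, -1.1, -22.4], [-16.1, -0.9, -22.4], [-16.1, -0.6, -22.4], [-16.1, -0.4, -22.4], [-16.1, -0.2, -22.4], [-16.1, 0.1, -22.4], [-16.1, 0.3, -22.4], [-16.1, 0.5, -22.4]] 
rot each [-0.0105, 0.0002, -0.0002] total [-0.158  0.002 -0.003] dist mm [-18.8 335.8 241. ]
```

{"op": "apply_moves", "data": {
  "dp": [
    [-10,0,0],
    [-15,0,0],
    [-20,0,0],
    [-25,0,0],
    [-15,0,0],
    [0,0,0]
  ],
  "delta_rot": [
    [0,0,0],
    [0,0,0],
    [0,0,0],
    [0,0,0],
    [0,0,0],
    [0,0,0]
  ],
  "claw": [0,0,0,0,0,0]
}}

```text
time_s: 5.32
tcp_pos: [0.5172, -0.3641, 0.117]
tcp_rot: [1.26, 1.18, -1.259]
ft_force: [-0.2, -0.8, -0.9]
finger_gap: 0.0297
```

```bash
python3 - <<'E'
from h import *
s=arm.get_state();print(s['ft_force'],s['finger_gap'])
plan(np.array([.50,-.03,.27]),Rdown(-np.pi/2+.09),vmax=30)
E
```

```text
[-0.16637157 -0.83888703 -0.85031311] 0.02969027468674594
13 rows; dp [[-11.7, -3.1, -25.6], [-11.7, -2.8, -25.6], [-11.7, -2.5, -25.6], [-11.7, -2.1, -25.7], [-11.7, -1.8, -25.7], [-11.7, -1.5, -25.7], [-11.7, -1.2, -25.7], [-11.7, -0.9, -25.7], [-11.7, -0.6, -25.7], [-11.7, -0.3, -25.7], [-11.8, 0.1, -25.7], [-11.8, 0.4, -25.7], [-11.8, 0.7, -25.7]] 
rot each [-0.0121, -0.0002, 0.0001] total [-0.158 -0.003  0.002] dist mm [-17.2 334.1 153. ]
```

{"op": "apply_moves", "data": {
  "dp": [
    [-12,-3,-15],
    [-12,-3,-25],
    [-12,-3,-26],
    [-12,-2,-26],
    [-12,-2,-26],
    [-12,-1,-26],
    [-12,-1,-26],
    [-12,-1,-26]
  ],
  "delta_rot": [
    [-0.012,0,0],
    [-0.012,0,0],
    [-0.012,0,0],
    [-0.012,0,0],
    [-0.012,0,0],
    [-0.012,0,0],
    [-0.012,0,0],
    [-0.012,0,0]
  ],
  "claw": [0,0,0,0,0,0,0,0]
}}

```text
time_s: 5.98
tcp_pos: [0.5031, -0.1656, 0.2129]
tcp_rot: [1.192, 1.224, -1.194]
ft_force: [-0.3, -0.4, -1.3]
finger_gap: 0.0298
```

{"op": "apply_moves", "data": {
  "dp": [
    [-12,0,-26],
    [-12,0,-26],
    [-12,0,-26],
    [-12,0,-26],
    [-10,0,-15],
    [0,0,0],
    [0,0,0],
    [0,0,0]
  ],
  "delta_rot": [
    [-0.012,0,0],
    [-0.012,0,0],
    [-0.012,0,0],
    [-0.012,0,0],
    [-0.012,0,0],
    [0,0,0],
    [0,0,0],
    [0,0,0]
  ],
  "claw": [0,0,0,0,0,0,0,0]
}}

```text
time_s: 6.65
tcp_pos: [0.493, -0.0347, 0.2728]
tcp_rot: [1.141, 1.261, -1.143]
ft_force: [-0.1, -0.4, -1.5]
finger_gap: 0.0298
```

```bash
python3 - <<'E'
from h import *
s,im,d=snap('wrist','w4');print(s['time_s'],s['tcp_pos'],s['qvel'].round(3),s['ft_force'])
Z={'carriage':0,'post_foot':.06,'pointer_tip':.053,'notch':.055}
for l in Z:
    for r in arm.spot_point('wrist',l)[:2]:
        print(l,round(r['conf'],2),np.round(r['pixel'],1),at_z('wrist',r['pixel'],Z[l],s).round(4))
s2=arm.get_state();print(s2['tcp_pos'])
E
```

```text
6.65 [ 0.49299765 -0.03473811  0.27281544] [-0.002  0.008  0.011 -0.012 -0.011 -0.005] [-0.08747771 -0.41798409 -1.48136028]
carriage 0.64 [ 20.4 203.5] [0.6327 0.0971 0.    ]
carriage 0.63 [ 32.1 220.6] [0.6233 0.0793 0.    ]
post_foot 0.91 [ 17.6 203.6] [0.6239 0.078  0.06  ]
notch 0.84 [ 38.6 136.4] [0.6023 0.1397 0.055 ]
[ 0.49315332 -0.03550148  0.27252055]
```

View pics/w4.png

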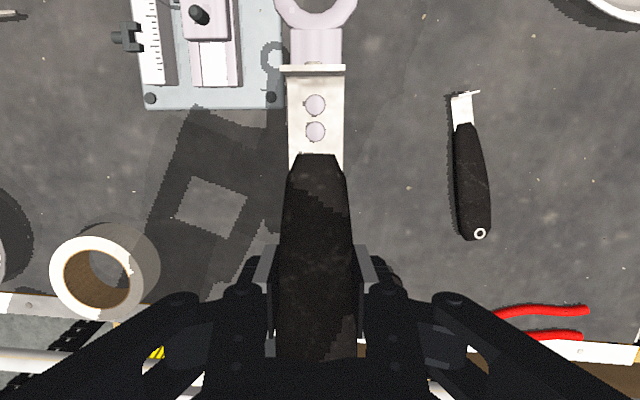

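The tester shows at top left (post at about (17, 200), fork at (38, 130)), and the handle hasn't slipped. I'll shift forward for a full view.

{"op": "apply_moves", "data": {
  "dp": [
    [0,15,0],
    [0,22,0],
    [0,22,0],
    [0,16,0],
    [0,0,0],
    [0,0,0],
    [0,0,0]
  ],
  "delta_rot": [
    [0,0,0],
    [0,0,0],
    [0,0,0],
    [0,0,0],
    [0,0,0],
    [0,0,0],
    [0,0,0]
  ],
  "claw": [0,0,0,0,0,0,0]
}}

```text
time_s: 7.48
tcp_pos: [0.5686, -0.0333, 0.2676]
tcp_rot: [1.146, 1.264, -1.156]
ft_force: [-1.0, -0.5, -1.3]
finger_gap: 0.0298
```

```bash
python3 - <<'E'
from h import *
s,im,d=snap('wrist','w5');print(s['time_s'],s['tcp_pos'].tolist(),s['tcp_rot'].tolist(),s['qvel'].round(3))
Z={'carriage':0,'post_foot':.06,'pointer_tip':.053,'notch':.055}
for l in Z:
    for r in arm.spot_point('wrist',l)[:2]:
        print(l,round(r['conf'],2),np.round(r['pixel'],1),at_z('wrist',r['pixel'],Z[l],s).round(4))
s2=arm.get_state();print(s2['tcp_pos'])
cv2.imwrite('pics/w5c.png',cv2.resize(im[0:180,90:300,::-1],None,fx=3.3,fy=3.3,interpolation=2))
E
```

```text
7.4833 [0.5685839092519799, -0.03329423102854558, 0.26758320301751576] [1.1459391289494316, 1.2643457722987532, -1.156405350747159] [-0.009  0.005  0.017 -0.003  0.012 -0.002]
carriage 0.97 [107.7 221.8] [0.6219 0.0765 0.    ]
post_foot 0.7 [104.  203.3] [0.6262 0.0773 0.06  ]
post_foot 0.26 [107.7 220.9] [0.6243 0.0613 0.06  ]
pointer_tip 0.58 [ 83.2 140.1] [0.6396 0.1374 0.053 ]
notch 0.67 [124.  140.9] [0.603  0.1379 0.055 ]
[ 0.56834211 -0.03289903  0.26833023]
```

View pics/w5c.png

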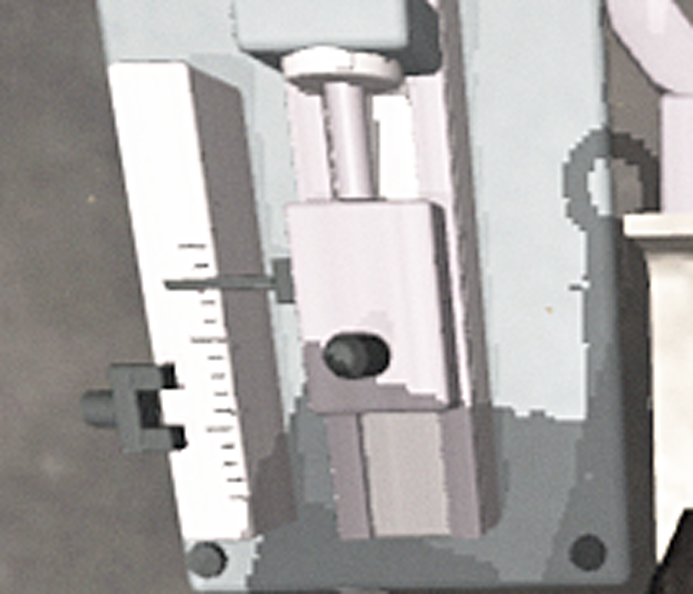

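The crop shows the post foot at about (107, 203), post top (108, 194), pointer tip (86, 140) and fork gap (123, 140). The scale and carriage edges give the axis.

```bash
python3 - <<'E'
from h import *
s=dict(tcp_pos=np.array([0.5685839092519799, -0.03329423102854558, 0.26758320301751576]),tcp_rot=np.array([1.1459391289494316, 1.2643457722987532, -1.156405350747159]))
f=lambda c,z:at_z('wrist',(c[1]/3.3,c[0]/3.3+90),z,s)
P=f((372,353),.06);T=f((345,356),.086);pt=f((166,285),.053);nt=f((168,407),.055)
print('foot',P,'top',T,'ptr',pt,'notch',nt)
for a,b,z in [((443,205),(460,400),.06),((288,207),(312,410),.06),((110,65),(184,535),.055),((192,65),(248,537),.055),((605,0),(632,575),.01)]:
    v=(f(a,z)-f(b,z));print(np.degrees(np.arctan2(v[1],v[0])),f(a,z),f(b,z))
d=np.load('pics/w5.npy')
for c in [(330,250),(400,250),(345,356),(150,150),(175,376),(140,280)]:
    px=(int(c[1]/3.3),int(c[0]/3.3+90));print(c,d[px],at_d('wrist',px,d[px],s).round(4) )
E
```

```text
foot [0.62357836 0.07789632 0.06      ] top [0.62338665 0.07645228 0.086     ] ptr [0.63688071 0.13742376 0.053     ] notch [0.60361474 0.13787553 0.055     ]
5.839724636092577 [0.66346983 0.05854931 0.06      ] [0.61287679 0.05337481 0.06      ]
5.54401478683396 [0.65957915 0.10003997 0.06      ] [0.60667186 0.09490455 0.06      ]
5.746013864105252 [0.69115641 0.14788191 0.055     ] [0.56686223 0.13537488 0.055     ]
4.440262030965613 [0.69290384 0.12623462 0.055     ] [0.56785545 0.11652427 0.055     ]
5.80252923825254 [0.72757246 0.024498   0.01      ] [0.55631296 0.00709445 0.01      ]
(330, 250) 0.30892104 [0.6503 0.0892 0.0594]
(400, 250) 0.30811477 [0.6518 0.0702 0.0601]
(345, 356) 0.29192886 [0.624  0.0772 0.0851]
(150, 150) 0.31190547 [0.6722 0.142  0.0491]
(175, 376) 0.3295818 [0.6128 0.1387 0.0482]
(140, 280) 0.35697585 [0.6384 0.1662 0.0117]
```

```bash
cat >> h.py <<'E'
YAW=.0995; RT=Rdown(-np.pi/2+YAW); EYE=np.array([.0235,.112,-.0015]); U=np.array([np.cos(YAW),np.sin(YAW),0])
POST=np.array([.6243,.0768,0])
def tcp_for(eye): return np.array(eye)-RT@EYE
E
python3 - <<'E'
from h import *
print(tcp_for(POST+[0,0,.112]))
plan(tcp_for(POST+[0,0,.14]),RT,vmax=25)
E
```

```text
[0.51300296 0.0641818  0.1355    ]
7 rows; dp [[15.2, -6.5, -14.4], [15.2, -6.5, -14.4], [15.1, -6.5, -14.4], [15.1, -6.5, -14.5], [15.1, -6.5, -14.5], [15.0, -6.5, -14.5], [15.0, -6.5, -14.6]] 
rot each [-0.0024, -0.0011, 0.0021] total [-0.017 -0.008  0.015] dist mm [ -55.3   97.1 -104.8]
```

{"op": "apply_moves", "data": {
  "dp": [
    [10,-7,-14],
    [14,-7,-15],
    [15,-7,-15],
    [15,-7,-15],
    [15,-7,-15],
    [15,-6,-13],
    [10,-4,-8],
    [0,0,0]
  ],
  "delta_rot": [
    [-0.003,-0.001,0.002],
    [-0.003,-0.001,0.002],
    [-0.003,-0.001,0.002],
    [-0.003,-0.001,0.002],
    [-0.003,-0.001,0.002],
    [-0.003,-0.001,0.002],
    [0,0,0],
    [0,0,0]
  ],
  "claw": [0,0,0,0,0,0,0,0]
}}

```text
time_s: 8.4
tcp_pos: [0.5121, 0.0594, 0.1755]
tcp_rot: [1.138, 1.248, -1.133]
ft_force: [-0.2, -0.3, -1.1]
finger_gap: 0.0299
```

```bash
python3 - <<'E'
from h import *
plan(tcp_for(POST+[0,0,.112]),RT,vmax=25)
E
```

```text
2 rows; dp [[20.0, 0.6, -2.4], [20.0, 0.6, -2.3]] 
rot each [-0.0007, 0.0011, -0.0032] total [-0.001  0.002 -0.006] dist mm [  0.9   4.8 -40. ]
```

{"op": "apply_moves", "data": {
  "dp": [
    [13,0.5,-2],
    [13,0.5,-2],
    [10,0,-1],
    [0,0,0],
    [0,0,0],
    [0,0,0]
  ],
  "delta_rot": [
    [0,0,-0.003],
    [0,0,-0.003],
    [0,0,0],
    [0,0,0],
    [0,0,0],
    [0,0,0]
  ],
  "claw": [0,0,0,0,0,0]
}}

```text
time_s: 8.9
tcp_pos: [0.5158, 0.0632, 0.142]
tcp_rot: [1.136, 1.246, -1.132]
ft_force: [-0.5, 0.6, -1.0]
finger_gap: 0.0301
```

```bash
python3 - <<'E'
from h import *
plan(tcp_for(POST+[0,0,.112]),RT,vmax=25)
s,im,d=snap('wrist','w6');print(s['time_s'],s['tcp_pos'].tolist(),s['tcp_rot'].tolist(),s['qvel'].round(3))
cv2.imwrite('pics/w6c.png',cv2.resize(im[0:110,200:430,::-1],None,fx=3.4,fy=3.4,interpolation=2))
_,im,_=snap('scene','s6');cv2.imwrite('pics/s6c.png',cv2.resize(im[190:310,200:360,::-1],None,fx=5,fy=5,interpolation=2))
for n in ['eye','post_foot']: print(n,arm.spot_point('scene',n))
E
```

```text
1 rows; dp [[6.4, -2.7, -1.3]] 
rot each [-0.0002, 0.0046, -0.0076] total [-0.     0.005 -0.008] dist mm [-2.8  1.  -6.5]
8.9 [0.515766528343994, 0.06317298030232309, 0.1419667023180169] [1.1364294595010003, 1.245654586877807, -1.1321080369084087] [-0.007 -0.01  -0.015 -0.002  0.003 -0.005]
eye [{'pixel': [240.8, 263.0], 'conf': 0.96}]
post_foot [{'pixel': [251.9, 263.5], 'conf': 0.77}, {'pixel': [277.1, 251.2], 'conf': 0.57}]
```

View pics/w6c.png

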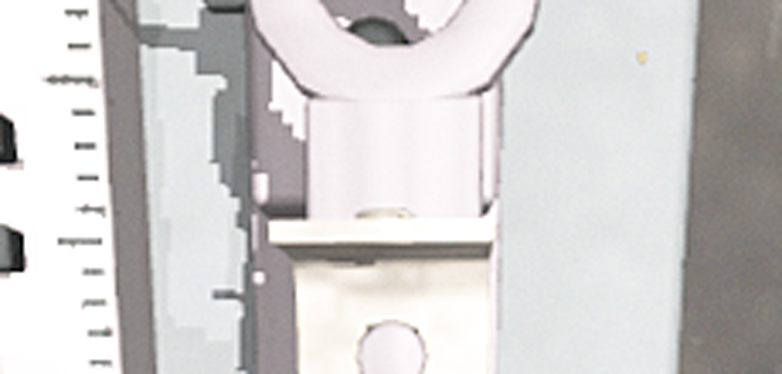

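View pics/s6c.png

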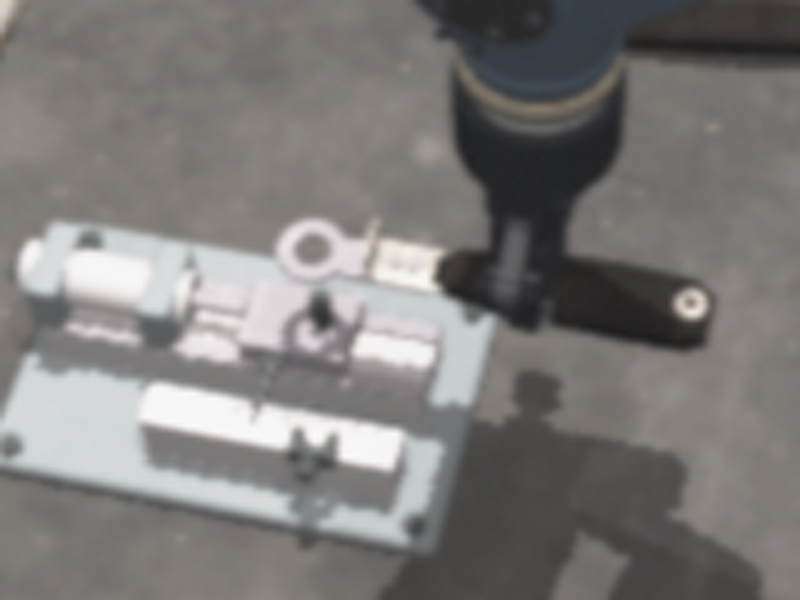

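```bash
python3 - <<'E'
from h import *
s=dict(tcp_pos=np.array([0.515766528343994, 0.06317298030232309, 0.1419667023180169]),tcp_rot=np.array([1.1364294595010003, 1.245654586877807, -1.1321080369084087]))
M=R.from_rotvec(s['tcp_rot']).as_matrix()
d=np.load('pics/w6.npy')
for c in [(378,20),(378,26),(378,34),(360,30),(396,30),(300,60),(400,80)]:
    px=(int(c[1]/3.4),int(c[0]/3.4+200)); p=at_d('wrist',px,d[px],s); print(c,p.round(4),(M.T@(p-s['tcp_pos'])*1000).round(1))
f=lambda c,z:at_z('wrist',(c[1]/3.4,c[0]/3.4+200),z,s)
tl=lambda p:(M.T@(p-s['tcp_pos'])*1000).round(1)
ze=s['tcp_pos'][2]-.0235
print('ring L/R',tl(f((258,2),ze+.0025)),tl(f((535,2),ze+.0025)), 'inner bottom',tl(f((400,45),ze+.0025)))
print('post far edge top',f((378,18),.086),tl(f((378,18),.086)))
print('now eye world',s['tcp_pos']+M@EYE)
# scene view
for n,px,z in [('eye',(190+250/5,200+313/5),ze),('posttop',(190+298/5,200+320/5),.086),('foot',(190+322/5,200+323/5),.06)]:
    print(n,at_z('scene',px,z))
E
```

```text
(378, 20) [0.629  0.0778 0.0817] [ 61.1 113.6  -3.6]
(378, 26) [0.6273 0.0776 0.085 ] [ 57.8 112.   -3.6]
(378, 34) [0.6256 0.0775 0.0867] [ 56.1 110.3  -3.6]
(360, 30) [0.6266 0.0804 0.0849] [ 57.9 111.6  -6.4]
(396, 30) [0.6277 0.0753 0.0825] [ 60.3 112.2  -1.3]
(300, 60) [0.6142 0.0847 0.1199] [ 22.8  99.9 -11.8]
(400, 80) [0.6128 0.0737 0.1218] [20.9 97.4 -1. ]
ring L/R [ 21.7 105.1 -16.1] [ 21.9 105.1  13.9] inner bottom [ 21.8 100.9  -0.7]
post far edge top [0.6277287  0.07759058 0.086     ] [ 56.8 112.4  -3.5]
now eye world [0.627252   0.0756792  0.11931536]
eye [0.62426451 0.07422389 0.1184667 ]
posttop [0.62059385 0.0801811  0.086     ]
foot [0.62162918 0.07811887 0.06      ]
```

```bash
cat >> h.py <<'E'
EYE=np.array([.0235,.111,-.0012]); POST=np.array([.6243,.0776,0])
E
python3 - <<'E'
from h import *
plan(tcp_for(POST+[0,0,.100]),RT,vmax=8)
E
```

```text
3 rows; dp [[6.2, -0.6, -0.8], [6.2, -0.6, -0.8], [6.2, -0.5, -0.7]] 
rot each [-0.0, 0.0015, -0.0027] total [-0.     0.005 -0.008] dist mm [ -1.8   2.  -18.6]
```

{"op": "apply_moves", "data": {
  "dp": [
    [6,-0.6,-0.8],
    [5,-0.6,-0.8],
    [4,-0.6,-0.7],
    [0,0,0],
    [0,0,0]
  ],
  "delta_rot": [
    [0,0.002,-0.003],
    [0,0.002,-0.003],
    [0,0.001,-0.002],
    [0,0,0],
    [0,0,0]
  ],
  "claw": [0,0,0,0,0]
}}

```text
time_s: 9.52
tcp_pos: [0.514, 0.0654, 0.1263]
tcp_rot: [1.137, 1.254, -1.135]
ft_force: [0.8, 0.7, -1.5]
finger_gap: 0.0297
```

```bash
python3 - <<'E'
from h import *
plan(tcp_for(POST+[0,0,.066]),RT,vmax=8)
s,im,d=snap('wrist','w7');print(s['time_s'],s['tcp_pos'].tolist(),s['tcp_rot'].tolist(),s['qvel'].round(3))
cv2.imwrite('pics/w7c.png',cv2.resize(im[0:110,200:430,::-1],None,fx=3.4,fy=3.4,interpolation=2))
E
```

```text
5 rows; dp [[7.4, -0.0, 0.0], [7.4, -0.0, 0.0], [7.4, -0.0, 0.0], [7.4, -0.0, 0.0], [7.4, -0.0, 0.0]] 
rot each [-0.0001, -0.0001, -0.0002] total [-0.    -0.001 -0.001] dist mm [ -0.1  -0.  -36.8]
9.5167 [0.5140372240493011, 0.0654295991936854, 0.12633968995614456] [1.136715093933677, 1.2542346592628117, -1.1349324464869224] [-0.     0.015  0.007 -0.    -0.004 -0.   ]
```

View pics/w7c.png

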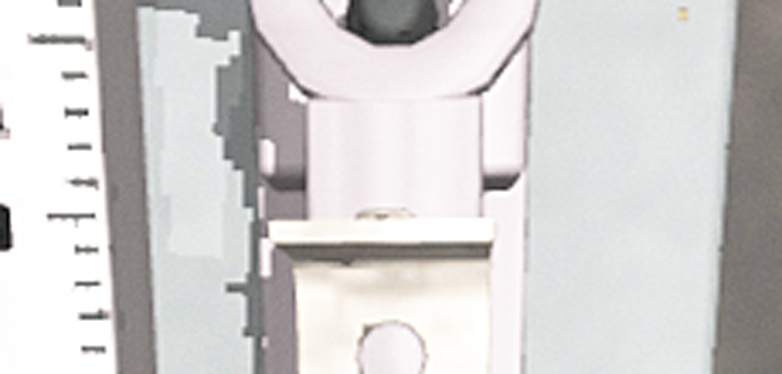

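Laterally the post (crop x about 395) is centred in the ring (x about 396). I'll descend in small steps with force checks.

{"op": "apply_moves", "data": {
  "dp": [
    [5,0,0],
    [5,0,0],
    [5,0,0],
    [0,0,0],
    [0,0,0]
  ],
  "delta_rot": [
    [0,0,0],
    [0,0,0],
    [0,0,0],
    [0,0,0],
    [0,0,0]
  ],
  "claw": [0,0,0,0,0]
}}

```text
time_s: 9.98
tcp_pos: [0.514, 0.0655, 0.1096]
tcp_rot: [1.136, 1.255, -1.135]
ft_force: [0.3, 0.1, -1.1]
finger_gap: 0.0301
```

```bash
python3 - <<'E'
from h import *
plan(tcp_for(POST+[0,0,.066]),RT,vmax=8)
s,im,d=snap('wrist','w8');print(s['time_s'],s['tcp_pos'].tolist(),s['ft_force'],s['torque'])
cv2.imwrite('pics/w8c.png',cv2.resize(im[0:110,200:430,::-1],None,fx=3.4,fy=3.4,interpolation=2))
_,im,_=snap('scene','s8');cv2.imwrite('pics/s8c.png',cv2.resize(im[210:300,220:340,::-1],None,fx=6.6,fy=6.6,interpolation=2))
E
```

```text
3 rows; dp [[6.7, -0.0, 0.0], [6.7, -0.0, 0.0], [6.7, -0.0, 0.0]] 
rot each [-0.0001, -0.0002, -0.0002] total [-0.    -0.001 -0.001] dist mm [ -0.   -0.1 -20.1]
9.9833 [0.5140153994696939, 0.0655189168476653, 0.10957165642394437] [ 0.2829196   0.10550003 -1.06057214] [-0.02936349 -0.02238719 -0.04188243]
```

View pics/w8c.png

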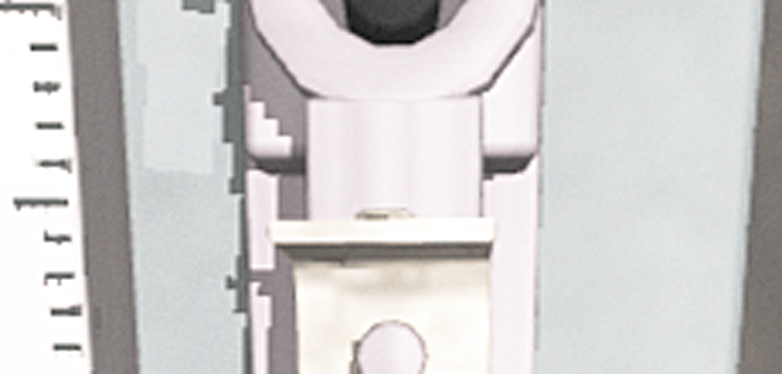

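View pics/s8c.png

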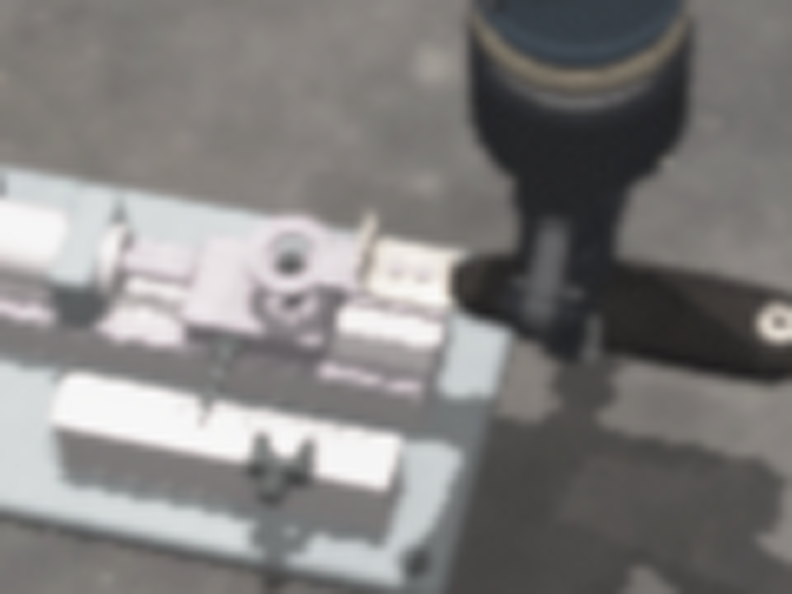

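The post now shows through the ring hole and the force is near zero. I'll continue down.

{"op": "apply_moves", "data": {
  "dp": [
    [5,0,0],
    [4,0,0],
    [0,0,0]
  ],
  "delta_rot": [
    [0,0,0],
    [0,0,0],
    [0,0,0]
  ],
  "claw": [0,0,0]
}}

```text
time_s: 10.33
tcp_pos: [0.5146, 0.0655, 0.1006]
tcp_rot: [1.137, 1.253, -1.134]
ft_force: [-0.6, 0.6, -1.4]
finger_gap: 0.0301
```

{"op": "apply_moves", "data": {
  "dp": [
    [4,0,0],
    [4,0,0],
    [0,0,0],
    [0,0,0]
  ],
  "delta_rot": [
    [0,0,0],
    [0,0,0],
    [0,0,0],
    [0,0,0]
  ],
  "claw": [0,0,0,0]
}}

```text
time_s: 10.67
tcp_pos: [0.5146, 0.0655, 0.0914]
tcp_rot: [1.137, 1.253, -1.134]
ft_force: [-0.4, 0.0, -1.7]
finger_gap: 0.03
```

```bash
python3 - <<'E'
from h import *
plan(tcp_for(POST+[0,0,.066]),RT,vmax=8)
s,im,_=snap('scene','s9');print(s['time_s'],s['tcp_pos'].tolist(),s['ft_force'],s['torque']);cv2.imwrite('pics/s9c.png',cv2.resize(im[210:300,220:340,::-1],None,fx=6.6,fy=6.6,interpolation=2))
E
```

```text
1 rows; dp [[1.9, -0.6, 0.0]] 
rot each [-0.0002, -0.0003, -0.0021] total [-0.    -0.    -0.002] dist mm [-0.6 -0.1 -1.9]
10.6667 [0.5145877108614141, 0.06547155797361273, 0.09137894337271768] [-0.3594017   0.0033167  -1.66998218] [0.10392521 0.00124722 0.00710926]
```

View pics/s9c.png

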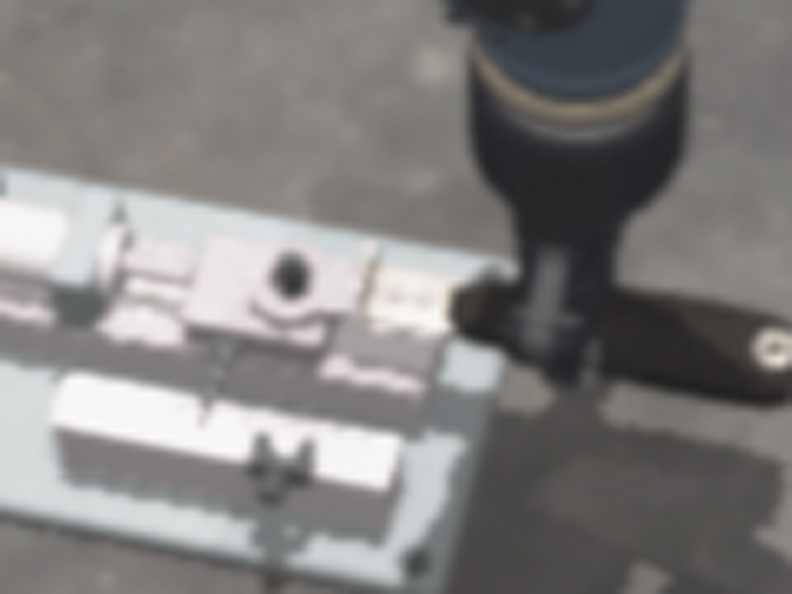

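The ring sits low over the post, which protrudes through it. Starting the pull in small steps.

{"op": "apply_moves", "data": {
  "dp": [
    [1,-3,0],
    [1,-4,0],
    [0,-5,0],
    [0,-5,0],
    [0,-5,0],
    [0,-3,0],
    [0,0,0]
  ],
  "delta_rot": [
    [0,0,0],
    [0,0,0],
    [0,0,0],
    [0,0,0],
    [0,0,0],
    [0,0,0],
    [0,0,0]
  ],
  "claw": [0,0,0,0,0,0,0]
}}

```text
time_s: 11.3
tcp_pos: [0.4982, 0.0629, 0.0914]
tcp_rot: [1.147, 1.233, -1.115]
ft_force: [4.6, 1.0, -3.3]
finger_gap: 0.03
```

```bash
python3 - <<'E'
from h import *
s,im,d=snap('wrist','w10');print(s['time_s'],s['tcp_pos'].tolist(),s['tcp_rot'].tolist(),s['ft_force'],s['torque'])
for l in ['pointer_tip','notch']:print(arm.spot_point('wrist',l))
s=arm.get_state();print(s['tcp_pos'],s['ft_force'])
E
```

```text
11.3 [0.49823766027383676, 0.06294425099981411, 0.09144544449653146] [1.146783567708497, 1.233217564078475, -1.1149939086499105] [ 4.57022986  0.99954258 -3.26872941] [ 0.29360089 -0.49318597  0.15730568]
[]
[]
[0.49856897 0.06290623 0.09135277] [ 4.85107349  1.07349075 -2.9191386 ]
```

View pics/w10.png

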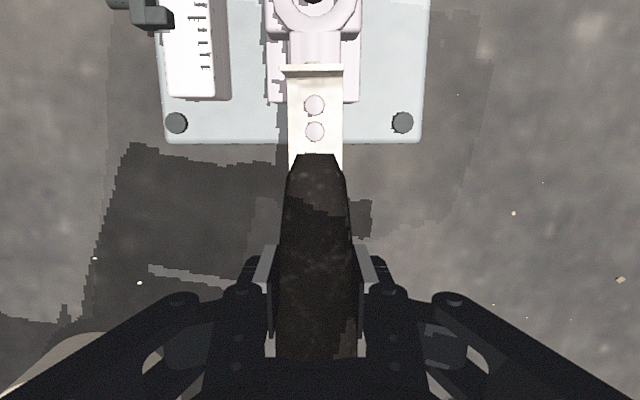

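The fork is only partly visible at the wrist's top left, so I'll use the scene and top cameras for the pointer.

```bash
python3 - <<'E'
from h import *
s,im,_=snap('scene','s10');cv2.imwrite('pics/s10c.png',cv2.resize(im[240:310,210:310,::-1],None,fx=8,fy=8,interpolation=2))
for l in ['pointer_tip','notch','post_foot']:
  for r in arm.spot_point('scene',l):print(l,r,at_z('scene',r['pixel'],.054))
plan(tcp_for(POST+[0,0,.0655]-U*.027),RT,vmax=5)
E
```

```text
pointer_tip {'pixel': [276.3, 255.2], 'conf': 0.72} [0.62232583 0.14027983 0.054     ]
notch {'pixel': [274.2, 262.3], 'conf': 0.45} [0.60801242 0.12942583 0.054     ]
notch {'pixel': [253.8, 267.6], 'conf': 0.32} [0.61681667 0.07074969 0.054     ]
post_foot {'pixel': [251.5, 271.2], 'conf': 0.6} [0.61062656 0.06152486 0.054     ]
post_foot {'pixel': [255.1, 270.0], 'conf': 0.55} [0.60969468 0.07243145 0.054     ]
3 rows; dp [[0.6, -3.8, -0.3], [0.7, -3.8, -0.3], [0.7, -3.8, -0.3]] 
rot each [0.0004, 0.001, -0.0091] total [ 0.001  0.003 -0.027] dist mm [-11.5  -0.1  -2.2]
```

View pics/s10c.png

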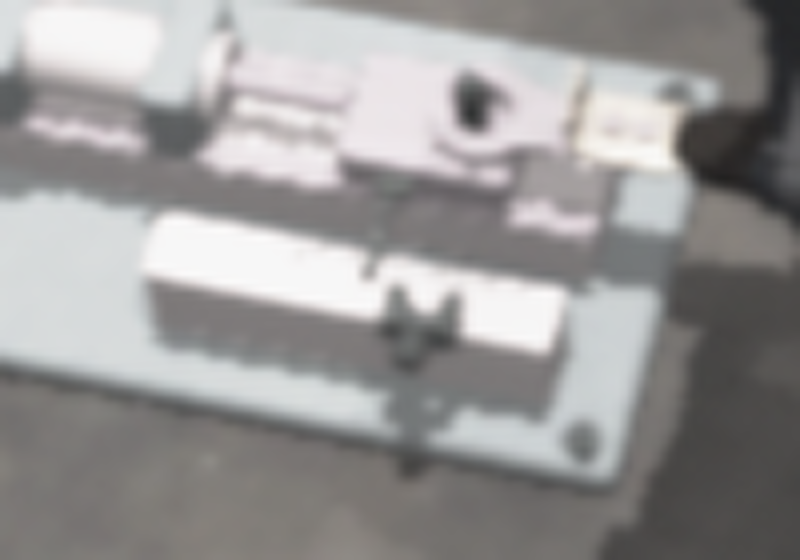

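```bash
python3 - <<'E'
from h import *
f=lambda c,z:at_z('scene',(240+c[1]/8,210+c[0]/8),z)
tip=f((370,273),.053);L=f((397,292),.055);Rr=f((451,301),.055)
g=at_z('scene',(220+322/6,200+306/6),.053)
for n,p in [('tip',tip),('L',L),('R',Rr),('tip0',g)]: print(n,p.round(4),'along',(-(p@U)*1000).round(1))
a,b=f((448,140),.06),0
print('tip to mid', -((L+Rr)/2-tip)@U*1000)
s=arm.get_state();M=R.from_rotvec(s['tcp_rot']).as_matrix()
e=s['tcp_pos']+M@EYE;print('eye travel',-(e-POST)@U*1000, s['ft_force'])
E
```

```text
tip [0.6224 0.1334 0.053 ] along -632.6
L [0.6116 0.1379 0.055 ] along -622.3
R [0.5948 0.1357 0.055 ] along -605.4
tip0 [0.6351 0.1362 0.053 ] along -645.5
tip to mid 18.794702352360687
eye travel 14.97513606303818 [ 4.39023978  1.01815891 -3.41422574]
```

{"op": "apply_moves", "data": {
  "dp": [
    [1,-4,0],
    [1,-5,0],
    [0,-5,0],
    [0,-3,0],
    [0,0,0]
  ],
  "delta_rot": [
    [0,0,-0.01],
    [0,0,-0.01],
    [0,0,-0.01],
    [0,0,0],
    [0,0,0]
  ],
  "claw": [0,0,0,0,0]
}}

```text
time_s: 12.07
tcp_pos: [0.49, 0.0614, 0.0904]
tcp_rot: [1.138, 1.24, -1.124]
ft_force: [5.4, 3.6, -1.1]
finger_gap: 0.0297
```

```bash
python3 - <<'E'
from h import *
s=arm.get_state();print(s['time_s'],s['tcp_pos'],s['ft_force'],s['finger_gap'])
s,im,_=snap('scene','s11');cv2.imwrite('pics/s11c.png',cv2.resize(im[240:310,210:310,::-1],None,fx=8,fy=8,interpolation=2))
s2,im,_=snap('top','t11');cv2.imwrite('pics/t11c.png',cv2.resize(im[150:220,210:290,::-1],None,fx=8,fy=8,interpolation=2))
s=arm.get_state();M=R.from_rotvec(s['tcp_rot']).as_matrix()
e=s['tcp_pos']+M@EYE;print('eye travel',-(e-POST)@U*1000, s['ft_force'],s['tcp_pos'])
plan(tcp_for(POST+[0,0,.0655]-U*.0345),RT,vmax=5)
E
```

```text
12.0667 [0.49001253 0.06140329 0.09044922] [ 5.37650397  3.58012189 -1.0966815 ] 0.029745209218893266
eye travel 23.215706867234147 [ 5.36726292  3.187684   -3.14878074] [0.49065247 0.06135576 0.09054889]
3 rows; dp [[0.5, -3.6, -0.6], [0.5, -3.6, -0.6], [0.5, -3.6, -0.6]] 
rot each [0.001, 0.0019, -0.0057] total [ 0.003  0.006 -0.017] dist mm [-11.    0.6  -1.5]
```

View pics/s11c.png

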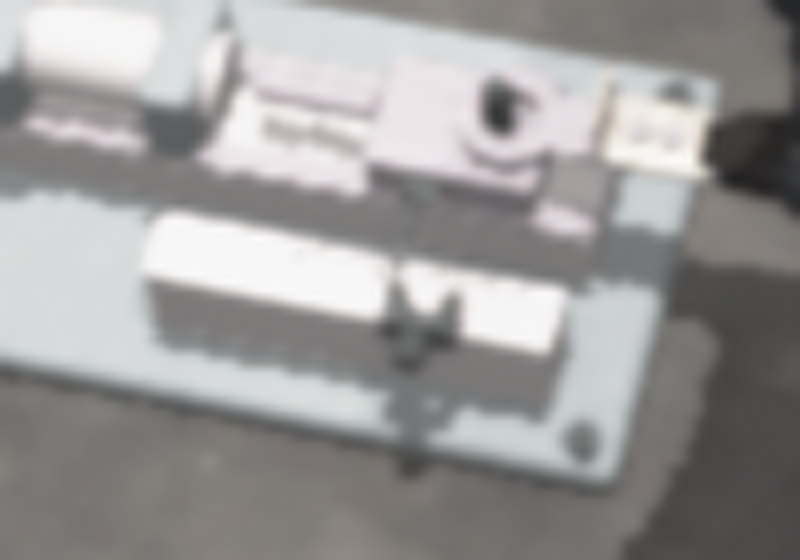

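View pics/t11c.png

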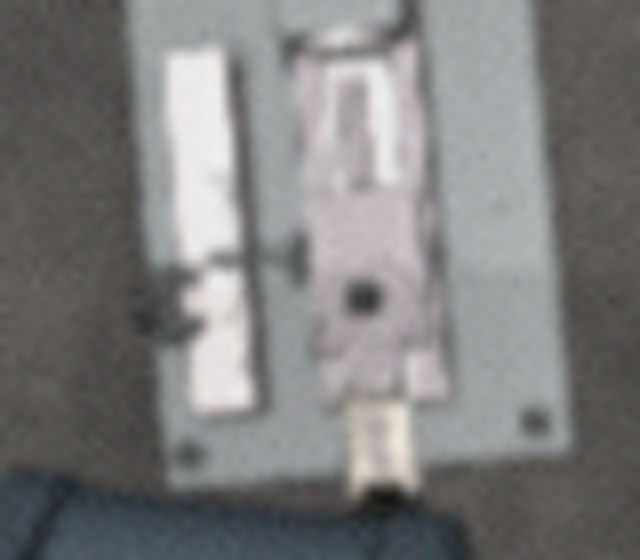

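About 11 mm remain: in the top view the pointer is at row 262 of the crop and the fork gap at row 300. Continuing gently.

{"op": "apply_moves", "data": {
  "dp": [
    [0,-4,0],
    [0,-4,-1],
    [0,-4,-1],
    [0,-2,0],
    [0,0,0]
  ],
  "delta_rot": [
    [0,0.002,-0.006],
    [0,0.002,-0.006],
    [0,0,-0.006],
    [0,0,0],
    [0,0,0]
  ],
  "claw": [0,0,0,0,0]
}}

```text
time_s: 12.58
tcp_pos: [0.4873, 0.0614, 0.0923]
tcp_rot: [1.141, 1.235, -1.119]
ft_force: [5.6, 2.7, -4.5]
finger_gap: 0.0299
```

```bash
cat > look.py <<'E'
from h import *
import sys
n=sys.argv[1]
s=arm.get_state();print(s['time_s'],s['tcp_pos'],s['ft_force'],s['finger_gap'])
s,im,_=snap('scene','s'+n);a=cv2.resize(im[240:310,220:300,::-1],None,fx=5,fy=5,interpolation=2)
s2,im,_=snap('top','t'+n);b=cv2.resize(im[160:210,215:265,::-1],None,fx=7,fy=7,interpolation=2)
cv2.imwrite('pics/c'+n+'.png',np.hstack([a,b]))
s=arm.get_state();M=R.from_rotvec(s['tcp_rot']).as_matrix()
e=s['tcp_pos']+M@EYE;print('eye travel',-(e-POST)@U*1000, s['ft_force'],s['tcp_pos'],e)
plan(tcp_for(POST+[0,0,.0655]-U*.0345),RT,vmax=5)
E
python3 look.py 12
```

```text
12.5833 [0.48731    0.06135916 0.09234626] [ 5.62614661  2.66507618 -4.49979599] 0.029872892763957104
eye travel 25.88437453951379 [ 5.29268275  3.63268359 -3.89660895] [0.487823   0.06136216 0.09237396] [0.59866389 0.07382426 0.07154893]
2 rows; dp [[1.6, -4.1, -0.7], [1.6, -4.1, -0.7]] 
rot each [0.0014, 0.0029, -0.0121] total [ 0.003  0.006 -0.024] dist mm [-8.2  0.6 -3.4]
```

View pics/c12.png

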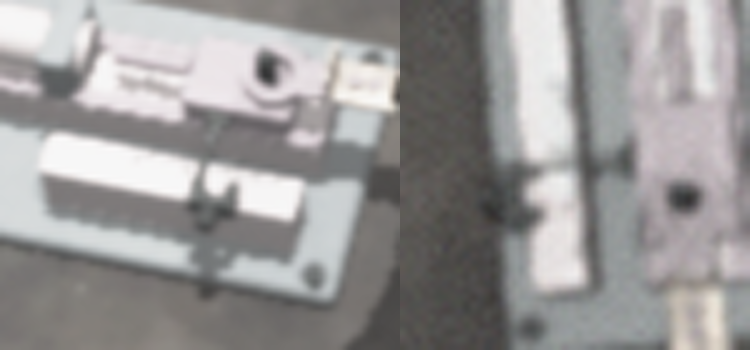

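{"op": "apply_moves", "data": {
  "dp": [
    [2,-5,-0.5],
    [2,-5,-0.5],
    [1,-5,0]
  ],
  "delta_rot": [
    [0,0.002,-0.012],
    [0,0.002,-0.012],
    [0,0,-0.01]
  ],
  "claw": [0,0,0]
}}

```text
time_s: 12.93
tcp_pos: [0.482, 0.0604, 0.0888]
tcp_rot: [1.135, 1.245, -1.128]
ft_force: [7.3, 4.5, -1.2]
finger_gap: 0.0298
```

```bash
python3 look.py 13
```

```text
12.9333 [0.48198477 0.06037644 0.08876821] [ 7.28632855  4.46375385 -1.15465219] 0.029836919208727785
eye travel 32.54059833981235 [ 6.67271262  3.62629037 -2.42596046] [0.48154424 0.06046239 0.08877794] [0.59206416 0.07292702 0.06631308]
1 rows; dp [[-0.2, -1.7, -1.7]] 
rot each [0.003, 0.0049, -0.0094] total [ 0.003  0.005 -0.009] dist mm [-1.9  1.5  0.2]
```

View pics/c13.png

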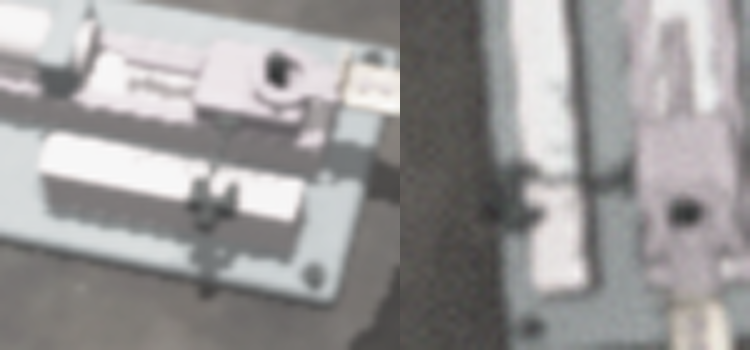

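```bash
python3 - <<'E'
import cv2,numpy as np
a=cv2.imread('pics/s13.png')[258:292,240:285];b=cv2.imread('pics/t13.png')[170:205,220:260]
a=cv2.resize(a,None,fx=12,fy=12,interpolation=2)
b=cv2.resize(b,None,fx=12,fy=12,interpolation=2)
h=max(a.shape[0],b.shape[0]);c=np.zeros((h,a.shape[1]+b.shape[1],3),np.uint8);c[:a.shape[0],:a.shape[1]]=a;c[:b.shape[0],a.shape[1]:]=b
c=c[:,:1020];c=cv2.resize(c,(796,int(h*796/c.shape[1])));cv2.imwrite('pics/z13.png',c);print(c.shape)
E
```

```text
(327, 796, 3)
```

View pics/z13.png

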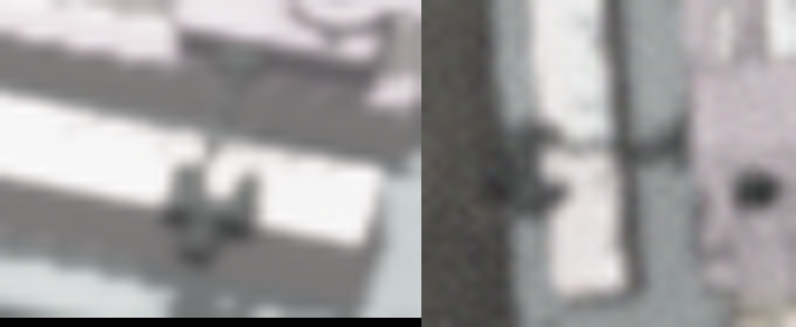

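The pointer is between the teeth but about 2 mm towards the first one in both views. A slight further pull.

{"op": "apply_moves", "data": {
  "dp": [
    [0,-4,-1]
  ],
  "delta_rot": [
    [0.002,0.003,-0.008]
  ],
  "claw": [0]
}}

```text
time_s: 13.12
tcp_pos: [0.481, 0.0609, 0.0894]
tcp_rot: [1.137, 1.246, -1.129]
ft_force: [8.3, 2.4, -2.1]
finger_gap: 0.0297
```

```bash
sed -i 's/240:310,220:300/258:292,240:285/;s/fx=5,fy=5/fx=9,fy=9/;s/160:210,215:265/171:205,220:260/;s/fx=7,fy=7/fx=9,fy=9/' look.py; python3 look.py 14;
```

```text
13.1167 [0.48097691 0.06088661 0.08939766] [ 8.28889524  2.4214783  -2.10079236] 0.02970223185355424
eye travel 33.23554655343182 [ 6.52106767  2.718406   -1.25868581] [0.48080969 0.06088765 0.08949804] [0.5913415  0.07316997 0.06699132]
1 rows; dp [[0.5, -1.1, -1.2]] 
rot each [0.001, 0.0031, -0.009] total [ 0.001  0.003 -0.009] dist mm [-1.2  1.1 -0.5]
```

View pics/c14.png

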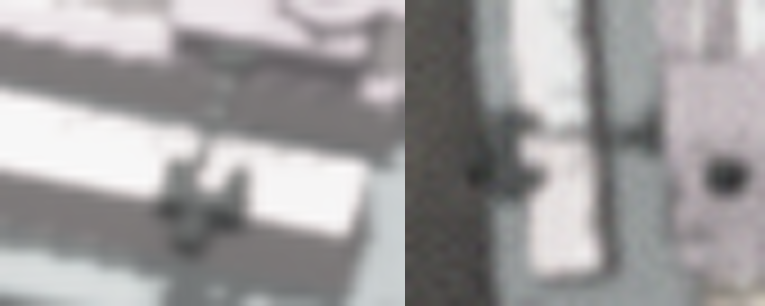

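```bash
cat > rect.py <<'E'
from h import *
import sys
n=sys.argv[1]
V=np.array([-U[1],U[0],0]); out=[]
a=np.arange(-30,70,.25); l=np.arange(35,80,.25)   # mm: along -x from post0, lateral +y
for cam,c in [('scene','s'),('top','t')]:
    im=cv2.imread(f'pics/{c}{n}.png'); K,T=world_T_cam(cam)
    A,L=np.meshgrid(a,l)
    P=POST+[0,0,.054]-A[...,None]*U/1000+L[...,None]*V/1000
    c_=(P-T[:3,3])@T[:3,:3]; u=c_@K.T
    m=(u[...,:2]/u[...,2:]).astype(np.float32)
    r=cv2.remap(im,m[...,0],m[...,1],cv2.INTER_CUBIC); r=cv2.resize(r,None,fx=2,fy=1.6)
    for k in range(-30,70,10): cv2.putText(r,str(k),(int((k+30)*8),10),0,.35,(0,0,255)); cv2.line(r,(int((k+30)*8),12),(int((k+30)*8),20),(0,0,255))
    out.append(r)
cv2.imwrite(f'pics/r{n}.png',np.vstack(out))
E
python3 rect.py 14
```

```text
(no output)
```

View pics/r14.png

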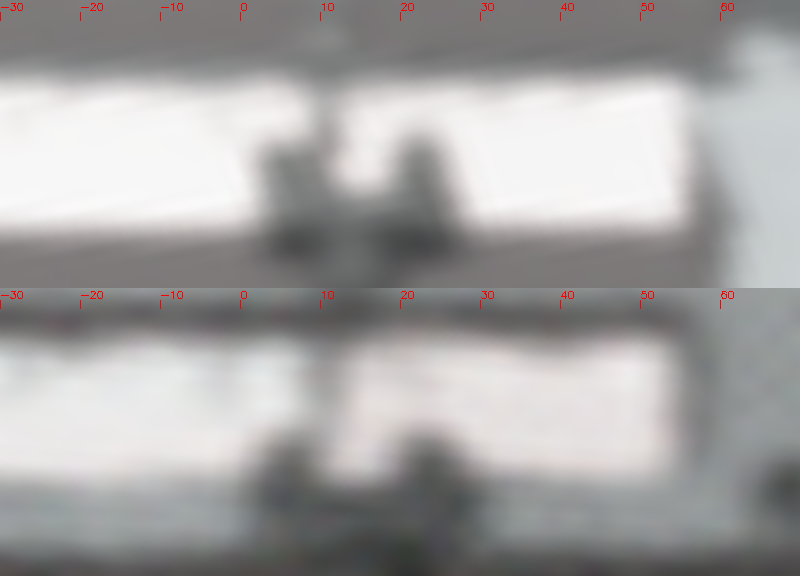

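The rectified views of both cameras agree: pointer at about 10.5, teeth at 6.5 and 22.5–23, so mid-gap is about 14.5. That leaves about 4 mm to pull.

{"op": "apply_moves", "data": {
  "dp": [
    [0,-5,-1],
    [0,-5,-0.5]
  ],
  "delta_rot": [
    [0.001,0.003,-0.008],
    [0,0,-0.005]
  ],
  "claw": [0,0]
}}

```text
time_s: 13.38
tcp_pos: [0.4787, 0.0608, 0.0909]
tcp_rot: [1.141, 1.243, -1.127]
ft_force: [8.6, 3.8, -2.4]
finger_gap: 0.0301
```

```bash
python3 look.py 15; python3 rect.py 15
```

```text
13.3833 [0.47865829 0.06080979 0.09088734] [ 8.60971134  3.75286264 -2.43185183] 0.030127750960888093
eye travel 35.80872567417513 [ 7.88438015  2.43524162 -2.8904112 ] [0.47814566 0.06083506 0.0908849 ] [0.58877697 0.07295524 0.06878273]
1 rows; dp [[1.9, 1.6, -1.0]] 
rot each [-0.0006, 0.003, -0.0126] total [-0.001  0.003 -0.013] dist mm [ 1.5  1.1 -1.9]
```

View pics/r15.png

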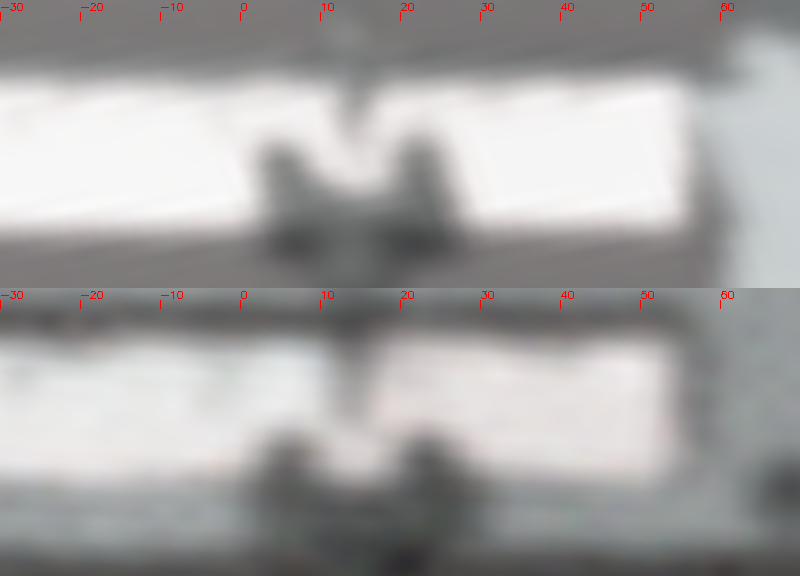

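The pointer is centred (13.8, teeth at 5–6 and 22.5–23). I'll check that it stays steady while the arm holds its target, since camera calls let time pass.

```bash
python3 - <<'E'
from h import *
for i in range(16):
    arm.snapshot('scene')
    if i%3==0:
        s=arm.get_state();print(s['time_s'],s['tcp_pos'],s['ft_force'].round(1))
E
python3 look.py 16; python3 rect.py 16
```

```text
13.5333 [0.47811303 0.06085104 0.09086204] [ 8.1  2.7 -2.7]
13.6833 [0.47813331 0.06083158 0.09081988] [ 7.8  2.1 -2.8]
13.8333 [0.47813807 0.06083901 0.09078465] [ 7.4  2.2 -2.8]
13.9833 [0.47813314 0.06082961 0.09078857] [ 7.5  2.8 -3. ]
14.1333 [0.47813898 0.06084598 0.09078199] [ 7.9  2.2 -3.1]
14.2833 [0.47815256 0.06081653 0.09077452] [ 7.8  1.9 -1.9]
14.2833 [0.47815256 0.06081653 0.09077452] [ 7.83839846  1.94180145 -1.91813922] 0.02985839758095966
eye travel 35.82969671760903 [ 7.37249144  3.6149436  -2.97603348] [0.47813336 0.06083003 0.09078688] [0.58875507 0.07296343 0.06864402]
1 rows; dp [[1.8, 1.6, -1.0]] 
rot each [-0.0004, 0.0029, -0.0122] total [-0.     0.003 -0.012] dist mm [ 1.5  1.1 -1.8]
```

View pics/r16.png

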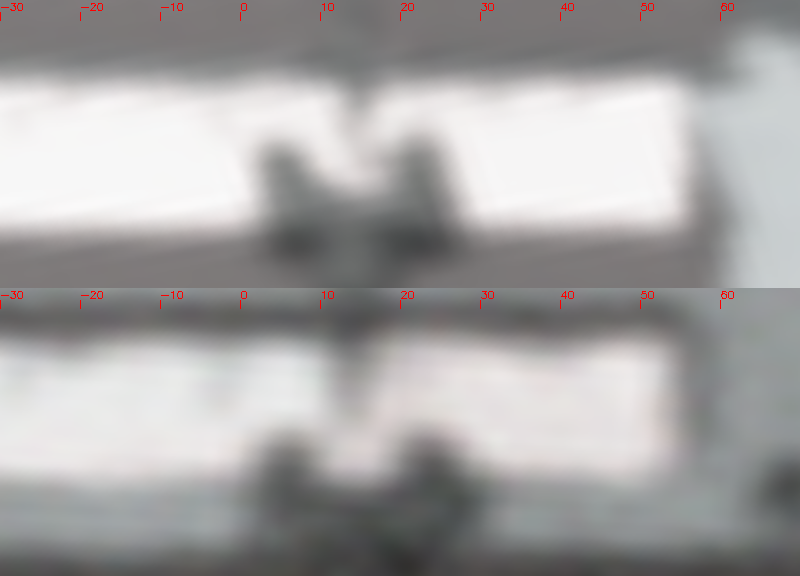

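View pics/s16.png

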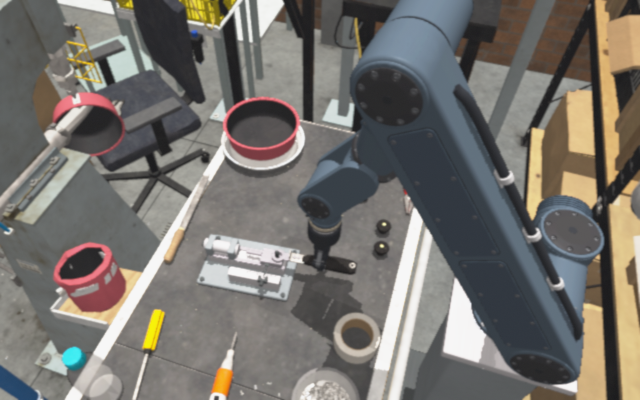

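It has held steady for nearly a second, with the pointer at about 14 and the gap centre at about 14. The handle is still gripped (gap 30 mm). Handing in.

```bash
python3 -c "
from bench import arm
print(arm.hand_in())"
```

```text
the job is handed in; nothing more can be done
None
```

I gripped the ring-eye handle, hung its eye over the post, and pulled the carriage out in small steps until the pointer stood in the fork gap. I then handed it in, still gripping and holding against the spring.

**Last checks before hand-in:**
- **Pointer:** the scene and top cameras both put it about 0.5 mm either side of mid-gap. My position estimates are good to about 1 mm, and the gap leaves about 3.5 mm either way. No picture showed it past the gap.
- **Holding:** the arm stayed within 0.1 mm for about 0.9 s, with about 8 N of pull. That matches the spring at roughly 33 mm of travel.
- **Grip:** the jaw gap held steady at 30 mm throughout.
- **Time:** the clock stood at about 14.4 s.

**What disagreed or was not confirmed:**
- **Distance to the fork:** early estimates of the total pull (31.7 and 33.0 mm) came out 1–2 mm shorter than it took, so I stopped by the later pictures instead.
- **Side force:** there was a side force of 2–4 N on the handle while holding.
- **Ring height:** the ring sat about 4–6 mm above the carriage top, not resting on it, but well down the 26 mm post.
- **Plain handle:** I never went near it, but I did not measure its position again at the end.

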